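# Load and clamp the spool press

## Task

Take the used orange core off the spindle of the hand press and put it in the white tray. Then mount all the wire spools on the spindle, lying flat on one another, set the blue collar on top of them with its wide flange down, and only then clamp the stack by pumping the lever through at least three full strokes, each time all the way down and all the way back up. Leave the lever up and do not disturb the other things on the bench.

Things in the scene. Friction and masses are not known exactly. Their poses are not given: they have to be found in the camera images.
- press: fixed hand press: white base plate 18 thick (x -80..80, y -170..75); at the origin a steel boss, diameter 64, its top (the seat) 35 above the bench, carrying an upright steel spindle, diameter 14, with a conical end 109 above the bench. Red pump block with the lever at x 0..70, y -155..-105, 93 high. Origin on the bench under the spindle's axis, z up
- seat (a point): centre of the seat: on the spindle's axis, 35 above the bench; axes as the press
- spindle_tip (a point): tip of the spindle, 109 above the bench
- pump_lever (a joint): pump lever, rad: 0 = up (its rest, 0.45 rad above level), 0.6 = fully down (0.15 rad below level); sprung, returns up by itself; about 9 N at the grip presses it fully down
- lever_grip (a point): centre of the lever's red handgrip (round bar, diameter 24, 94 long along the lever), 155 from the hinge; moves with the lever. At rest it points to the press's -x, 172 above the bench; 82 fully down
- lever_hinge (a point): hinge axis of the lever (along the press's y), fixed, 105 above the bench; the lever reaches from it to the press's -x
- spool1: flat wire spool: white flanges, copper winding; diameter 56, height 16, through bore 20, same either way up. Origin at its centre (8 above its underside), z along the bore. May be absent
- spool2: flat wire spool: white flanges, brass winding; diameter 56, height 16, through bore 20, same either way up. Origin at its centre (8 above its underside), z along the bore. May be absent
- spool3: flat wire spool: white flanges, steel-grey winding; diameter 56, height 16, through bore 20, same either way up. Origin at its centre (8 above its underside), z along the bore. May be absent
- spool4: flat wire spool: white flanges, orange-brown enamelled winding; diameter 56, height 16, through bore 20, same either way up. Origin at its centre (8 above its underside), z along the bore. May be absent
- collar: blue clamping collar with through bore 20: flange diameter 52, 8 thick, and above it a hub diameter 36 up to 34 high. Origin at the centre of the flange's underside, z up through the hub
- core: used orange plastic core, a tube: diameter 40, bore 24, height 50; starts on the spindle, standing on the seat. Origin at the centre of its lower end, z along the bore
- tray: open white tray for used cores, fixed, 160 (x) x 140 (y) x 45 high, walls and floor 4 thick. Origin at the centre of its underside
- mouse: black computer mouse on a yellow mat, leave alone
- puck1: green resin specimen puck, diameter 27, 15 high, leave alone
- puck2: amber resin specimen puck, diameter 27, 15 high, leave alone
- petri: clear petri dish, diameter 60, 14 high, leave alone
- driver: screwdriver lying flat, 150 long, leave alone
- samplebox: pale specimen box 90 x 140 x 30, leave alone
There are look-alikes about, which are no part of the job. There is more than one size of the collar; the one meant has the size given above.

How it is judged (in metres and radians):
On the way, in this order (a step that is already met when the one before it is completed fails the run):
1. every spool sits on the spindle, flat in one stack down on the seat (horizontal distance between each of spool1, spool2, spool3, spool4 and seat below 0.007 m and angle between the z axis of each of spool1, spool2, spool3, spool4 and the z axis of press, either way round below 0.12 rad and z of spool1 in the frame of seat between 0.003 and 0.062 m and z of spool2 in the frame of seat between 0.003 and 0.062 m and z of spool3 in the frame of seat between 0.003 and 0.062 m and z of spool4 in the frame of seat between 0.003 and 0.062 m), for 0.2 s.
2. the collar sits on the spindle above all the spools, flange down (all of step 1 and horizontal distance between collar and seat below 0.007 m and angle between collar's own z axis and vertical below 0.12 rad and z of collar in the frame of seat below 0.07 m and z of each of spool1, spool2, spool3, spool4 in the frame of collar below -0.004 m), for 0.2 s.
3. first stroke: lever pressed fully down, the stack and collar in place (value of joint pump_lever above 0.53 rad and horizontal distance between collar and seat below 0.007 m and angle between collar's own z axis and vertical below 0.12 rad and z of collar in the frame of seat below 0.07 m and z of each of spool1, spool2, spool3, spool4 in the frame of collar below -0.004 m), for 0.05 s.
4. first stroke: lever fully back up (value of joint pump_lever below 0.08 rad), for 0.05 s.
5. second stroke: lever pressed fully down, the stack and collar in place (all of step 3), for 0.05 s.
6. second stroke: lever fully back up (value of joint pump_lever below 0.08 rad), for 0.05 s.
7. third stroke: lever pressed fully down, the stack and collar in place (all of step 5), for 0.05 s.
8. third stroke: lever fully back up (value of joint pump_lever below 0.08 rad), for 0.05 s.
At the end, for the whole second after the job is handed in: All spools lie flat in one stack on the spindle's seat (within 7 mm, 0.12 rad), the collar above them, flange down; then three full lever strokes (past 0.53, back under 0.08 rad); lever up, core inside the tray, all at rest (all of step 2 and value of joint pump_lever below 0.08 rad and x of core in the frame of tray between -0.078 and 0.078 m and y of core in the frame of tray between -0.068 and 0.068 m and z of core in the frame of tray below 0.04 m and linear speed of core below 0.05 m/s and linear speed of each of collar, spool1, spool2, spool3, spool4 below 0.03 m/s); the robot touches nothing.
It fails at once if a bystander moved more than 4 cm (distance of any of mouse, puck1, puck2, petri, driver, samplebox from where it was at the start of the episode above 0.04 m).
Of spool1, spool2, spool3, spool4 only 2 to 4 are there at a start; the rules pass over those that are not, and their reading is None.
At some moment in a run one of spool1, spool2, spool3, spool4, collar may be knocked a few centimetres aside while the robot is not near it.
Once in a run the grip may slacken for a moment while it holds something.
It also fails if it takes over 210 s, if anything falls off the work surface, if the arm or the gripper's body presses on something with over 40 N, if the wrist force passes 120 N, or if a joint passes its speed limit or range.

## Robot

A 6-joint arm with a two-finger parallel gripper is mounted at the origin on the work surface. World frame = base frame: x ahead of the robot, y to its left, z up, the work surface at z = 0. Lengths are in m, angles in degrees, forces in N, time in s.
With the tool pointing down it reaches from about 0.275 to 1 m from the base axis. Payload 8.4 kg.
Tool frame: the origin (TCP) lies at the very end of the fingers, on their centre line; the grasp point (between the pads) lies 19 mm behind it; z points along the fingers, y is the line along which they close (so a half turn about z gives the same grasp; the last joint's range is limited). The gripper opens to 85 mm and grips with 20 to 120 N. Pads are 22 mm wide; open, the fingers measure 114 mm over their backs; the gripper's body (76 mm by 85 mm) begins 54 mm behind the grasp point. The pads swing forward as they close: fully open they stand 13 mm farther back than shut.
Start: joints at [73.43, 20.225, 93.587, -0, 66.188, -0.138], TCP at [0.177, 0.599, 0.231] pointing down, gripper open.
Joint ranges: [-150.9, 150.9], [-52.94, 120.26], [3.33, 152.33], [-74.26, 254.26], [0, 154.13], [-172.89, 172.89]. Speed limits (degrees/s): [127.2, 127.2, 159.86, 180, 180, 180].

## Interface

Orientations are given as [roll, pitch, yaw] about the fixed x, y, z axes, in that order (R = Rz(yaw) Ry(pitch) Rx(roll)).
In Python, from plant import ctrl gives the robot as it stands.
- The arm moves only by the tool play_rows, never from a script. Its argument "rows" is text: rows parted by semicolons, each of 7 numbers parted by spaces: the shift along the tool's x, y, z in m, then the turn, a rotation vector about the tool's x, y, z in rad, then the opening, from 0 (shut) to 1 (fully open). In form: dx dy dz wx wy wz claw; .... A call has 1 to 5 rows; each row shifts and turns the commanded pose from where the row before left it, along the tool's axes as they then stand; what a row does not reach is not made up. A row lasts 1/8 s, in which the tool goes at most 62.5 mm and 10.7 degrees, less where a joint would pass 70% of its speed; a pose out of reach is approached as far as the arm can. A call with a gripper value outside its range is refused whole. The fingers move at their own pace and stop on an object; the grip force is fixed at half the most. Time passes only in rows, so rows that do not move let the fingers close. It gives the time, the measured TCP pose, the force, the opening and the grip force at its end, in the units of the state.
- ctrl.get_state(): the state, without advancing time (a new reading comes with each control period).
- ctrl.camera(name): name is "scene" or "top" or "wrist"; returns a dict with "pixels" (420x560x3 uint8, red, green, blue), "vfov" (degrees; the focal length in pixels is half the picture's height over the tangent of half this angle, whatever the lens; pixels are square), "cx", "cy" (the principal point, pixels), "distortion" ([k1, k2, p1, p2, k3] as OpenCV has them; the pictures are not rectified), "R" (3x3) and "t" (3): a world point X has camera coordinates R X + t; the wrist camera has in their place "tool_from_camera" (4x4, takes a point from camera to tool coordinates, whose origin is the TCP and whose axes are the flange's). Camera axes: x right, y down, z forward; pixel columns grow to the right and rows downward; lengths in m; the calibration is good to about 2 mm. A picture is of the moment at which its call begins: read the wrist's pose just before it. There is no depth.
- ctrl.sign_off(): hands the job in; it is judged then, once.
Trained networks look in the newest picture that a camera, given by its name, has taken for a name from the list of things; names that differ only in an ending like _2 or _b are one class to them, and where a whole thing is asked for, a point or a joint stands for the part that bears it (a point fixed in the world has none). Each returns a list of dicts, best first, with "confidence" (0 to 1); they miss things now and then, are a little off and sometimes report something else, mostly with a low value. They report only what shows in the picture. A call takes as long as a camera call. They do not tell look-alikes from the thing itself.
- ctrl.boxes_of(camera, thing): "extent" ([left, top, width, height] in pixels, round what is visible of it).
- ctrl.place_of(camera, thing): "point" ([row, column] in pixels: a listed point, or the origin of a listed thing).
The state is a dict: "time_s": time; "joint_positions": joint angles; "qd": joint speeds; "tau": joint torques, N m; "eef_pos": TCP position; "orientation": TCP orientation; "contact_force": force on the tool from outside, world axes, zero at the start; "moment": the same for the moment, N m; "grip_width": finger opening in m; "grasp_force": force on a finger pad.
Only numpy, scipy, OpenCV 4.12 (cv2) and the standard library are available. Lean on these libraries where they do the work, as an engineer would, in place of code of your own. Each camera call takes 0.05 s, during which the arm holds its last target. There are 200 camera calls.

## Working session

There is one attempt and no reset: what is moved stays moved. The work goes in short steps, Python scripts to look and compute and a tool call to move; the robot and the scene stay as the last step left them, time stands still between calls to the robot, and variables do not carry over. Pictures are saved under pics/ and viewed, at most 15 in all, crops included, and the job is handed in when it is done.

Besides the shell and the picture viewer there is one more tool, called after "Call:" as name(argument=value, ...) on one line, values as JSON. play_rows: Moves the arm, as the interface text tells. Its arguments: {"type":"object","properties":{"rows":{"type":"string"}},"required":["rows"]}

```bash
ls; mkdir -p pics
cat > h.py <<'E'
import numpy as np, cv2, json
from scipy.spatial.transform import Rotation as Rn
from plant import ctrl
def tool():
    s=ctrl.get_state(); T=np.eye(4); T[:3,:3]=Rn.from_euler('xyz',s['orientation'],degrees=True).as_matrix(); T[:3,3]=s['eef_pos']; return T
def cam(name):
    T=tool(); c=ctrl.camera(name); p=c['pixels']
    f=p.shape[0]/2/np.tan(np.radians(c['vfov'])/2)
    c['K']=np.array([[f,0,c['cx']],[0,f,c['cy']],[0,0,1]])
    if name=='wrist':
        W=T@np.array(c['tool_from_camera'])
    else:
        W=np.eye(4); W[:3,:3]=np.array(c['R']).T; W[:3,3]=-W[:3,:3]@np.array(c['t'])
    c['W']=W; return c
def ray(c,row,col):
    u=cv2.undistortPoints(np.array([[[col,row]]],float),c['K'],np.array(c['distortion'],float))[0,0]
    d=c['W'][:3,:3]@np.array([u[0],u[1],1]); return c['W'][:3,3],d
def onz(c,row,col,z):
    o,d=ray(c,row,col); return o+d*(z-o[2])/d[2]
def tri(rs):
    A=0;b=0
    for o,d in rs:
        d=d/np.linalg.norm(d);P=np.eye(3)-np.outer(d,d);A=A+P;b=b+P@o
    x=np.linalg.solve(A,b); return x,[np.linalg.norm((np.eye(3)-np.outer(d,d)/(d@d))@(x-o)) for o,d in rs]
def proj(c,X):
    V=np.linalg.inv(c['W']); return cv2.projectPoints(np.array(X,float).reshape(-1,3),cv2.Rodrigues(V[:3,:3])[0],V[:3,3],c['K'],np.array(c['distortion'],float))[0][:,0]
def save(c,n): cv2.imwrite('pics/'+n,c['pixels'][:,:,::-1])
E
python3 - <<'E'
from h import *
print(ctrl.get_state())
names=['seat','spindle_tip','lever_grip','lever_hinge','spool1','spool2','spool3','spool4','collar','core','tray','press','mouse','puck1','petri','driver','samplebox']
for n in ['scene','top','wrist']:
    c=cam(n); save(c,n+'0.png'); print(n,c['W'][:3,3].round(3),c['vfov'])
    for t in names:
        print(t,[(np.round(d['point']).astype(int).tolist(),round(d['confidence'],2)) + ((onz(c,*d['point'],0.01)[:2].round(3).tolist()),) for d in ctrl.place_of(n,t)])
E
```

```text
pics
{'time_s': 0.0, 'joint_positions': array([ 7.34314652e+01,  2.02635534e+01,  9.36296670e+01,  4.39649823e-04,
        6.61882294e+01, -1.36344338e-01]), 'qd': array([-0.01352733,  0.02580478,  0.08043278,  0.0257997 ,  0.06359652,
        0.03385539]), 'tau': array([-1.34889856e-04, -6.05239034e+01, -3.42072237e+01,  4.60582476e-05,
        9.08572722e-03,  6.73068530e-05]), 'eef_pos': array([0.17664737, 0.5990112 , 0.23054565]), 'orientation': array([-1.79918551e+02, -5.95793808e-04,  1.63567631e+02]), 'contact_force': array([ 0.88553625, -0.29346021,  0.26001311]), 'moment': array([-0.02103285, -0.02580436, -0.00762327]), 'grasp_force': 0.0, 'grip_width': 0.08529772837184667}
scene [1.55  0.045 0.835] 42.24762700489381
seat [([231, 195], 0.83, [0.497, -0.178]), ([203, 235], 0.45, [0.375, -0.088])]
spindle_tip [([197, 330], 0.74, [0.346, 0.164]), ([210, 191], 0.73, [0.41, -0.199]), ([160, 150], 0.56, [0.155, -0.356]), ([222, 410], 0.41, [0.455, 0.358])]
lever_grip [([159, 151], 0.69, [0.153, -0.354])]
lever_hinge [([216, 132], 0.68, [0.434, -0.345])]
spool1 [([221, 283], 0.76, 
[... 1871 characters left out ...]
5, [0.629, 0.269])]
core []
tray [([277, 163], 0.93, [0.42, 0.353])]
press [([235, 357], 0.81, [0.533, -0.164]), ([251, 224], 0.55, [0.49, 0.192])]
mouse [([296, 332], 0.57, [0.37, -0.092])]
puck1 [([164, 298], 0.5, [0.729, -0.006]), ([164, 252], 0.41, [0.728, 0.119])]
petri [([151, 193], 0.59, [0.767, 0.284])]
driver [([308, 237], 0.72, [0.341, 0.157])]
samplebox [([141, 347], 0.74, [0.797, -0.145]), ([275, 425], 0.62, [0.423, -0.345]), ([230, 359], 0.34, [0.546, -0.169])]
wrist [0.104 0.62  0.374] 61.908790821653355
seat []
spindle_tip []
lever_grip []
lever_hinge []
spool1 []
spool2 []
spool3 []
spool4 []
collar []
core []
tray []
press []
mouse []
puck1 []
petri []
driver []
samplebox []
```

View pics/scene0.png

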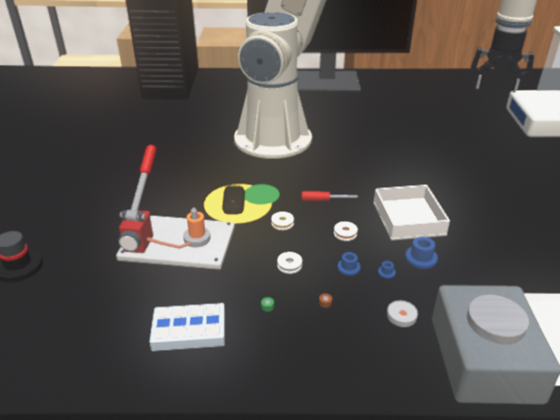

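View pics/top0.png

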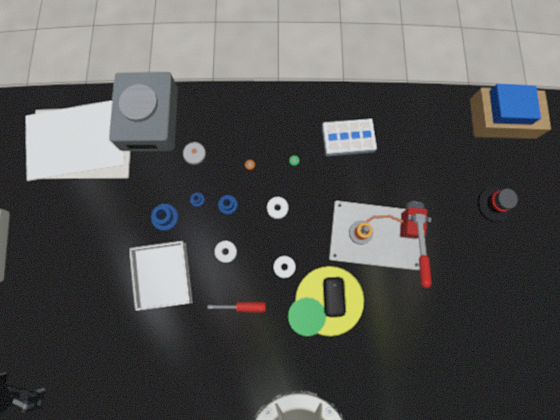

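The scene shows three spools on the bench: in the top view at (284,267), (277,207) and (225,252). Three blue collars lie at (228,205), (197,199) and (164,216), with the middle-sized one probably the right one. The tray is at (160,276) and the press with the orange core at (361,232). I'll turn the tool to yaw 90 and move the wrist camera over the spools.

Call:
play_rows(rows="0 0 0 0 0 0.1835 1;0 0 0 0 0 0.1835 1;0 0 0 0 0 0.1835 1;0 0 0 0 0 0.1835 1;0 0 0 0 0 0.1835 1")

```text
time_s: 3.32
eef_pos: [0.1768, 0.5995, 0.2313]
orientation: [-180.0, -0.0, 110.7]
contact_force: [0.3, 0.5, -0.2]
grip_width: 0.0857
grasp_force: 0.0
```

Call:
play_rows(rows="0 0 0 0 0 0.1835 1;0 0 0 0 0 0.1835 1;-0.0475 0.0295 0 0 0 0 1;-0.0475 0.0295 0 0 0 0 1;-0.0475 0.0295 0 0 0 0 1")

```text
time_s: 3.95
eef_pos: [0.2658, 0.4556, 0.2313]
orientation: [180.0, -0.0, 90.0]
contact_force: [0.9, -0.8, -0.4]
grip_width: 0.0855
grasp_force: 0.0
```

Call:
play_rows(rows="-0.0475 0.0295 0 0 0 0 1;-0.0475 0.0295 0 0 0 0 1;-0.0475 0.0295 0 0 0 0 1;-0.0475 0.0295 0 0 0 0 1;-0.0475 0.0295 0 0 0 0 1")

```text
time_s: 4.58
eef_pos: [0.4135, 0.2178, 0.2316]
orientation: [180.0, -0.0, 90.0]
contact_force: [0.2, 1.1, 0.4]
grip_width: 0.0851
grasp_force: 0.0
```

Call:
play_rows(rows="-0.0475 0.0295 0 0 0 0 1;-0.0475 0.0295 0 0 0 0 1;-0.0475 0.0295 0 0 0 0 1;-0.0475 0.0295 0 0 0 0 1;0 0 0 0 0 0 1")

```text
time_s: 5.2
eef_pos: [0.5323, 0.0263, 0.2313]
orientation: [179.9, 0.0, 89.7]
contact_force: [-0.3, 0.0, -0.5]
grip_width: 0.0855
grasp_force: 0.0
```

```bash
cat > look.py <<'E'
from h import *
import sys,pickle
tag=sys.argv[1]; names=sys.argv[2].split(',')
c=cam('wrist'); save(c,tag+'.png'); out={}
print('cam',c['W'][:3,3].round(3))
for t in names:
    out[t]=[(d['point'],d['confidence']) for d in ctrl.place_of('wrist',t)]
    print(t,[(np.round(p,1).tolist(),round(k,2),onz(c,*p,0.008)[:2].round(4).tolist()) for p,k in out[t]])
pickle.dump((c,out),open(tag+'.pkl','wb'))
E
python3 look.py A spool1,collar,core,seat,spindle_tip,tray,petri,puck1,lever_grip
```

```text
cam [0.532 0.101 0.374]
spool1 [([167.3, 196.3], 0.83, [0.449, 0.0314]), ([145.8, 346.7], 0.7, [0.6075, 0.0533]), ([1.4, 225.9], 0.67, [0.4869, 0.1904])]
collar [([7.0, 359.1], 0.68, [0.6131, 0.1854]), ([340.8, 280.0], 0.19, [0.5378, -0.1891])]
core [([342.0, 279.8], 0.69, [0.5376, -0.1909]), ([343.9, 279.2], 0.18, [0.5368, -0.1938])]
seat [([341.0, 282.2], 0.71, [0.5406, -0.1894]), ([148.3, 344.0], 0.71, [0.6048, 0.0507]), ([40.5, 87.4], 0.4, [0.3491, 0.1588])]
spindle_tip []
tray []
petri []
puck1 [([191.5, 458.7], 0.94, [0.7344, 0.0036])]
lever_grip []
```

Call:
play_rows(rows="-0.045 0 0 0 0 0 1;-0.045 0 0 0 0 0 1;-0.045 0 0 0 0 0 1;-0.045 0 0 0 0 0 1;0 0 0 0 0 0 1")

```text
time_s: 6.32
eef_pos: [0.5304, -0.1529, 0.2314]
orientation: [180.0, 0.0, 89.8]
contact_force: [0.3, 1.1, -0.6]
grip_width: 0.0855
grasp_force: 0.0
```

```bash
python3 look.py B spool1,collar,core,seat,spindle_tip,lever_grip,lever_hinge
```

```text
cam [ 0.53  -0.078  0.374]
spool1 []
collar []
core [([194.2, 282.7], 0.83, [0.5387, -0.1779])]
seat [([192.3, 283.7], 0.76, [0.5398, -0.1758])]
spindle_tip [([215.6, 282.3], 0.86, [0.5384, -0.2023])]
lever_grip []
lever_hinge [([349.0, 306.3], 0.7, [0.5694, -0.3811])]
```

View pics/A.png

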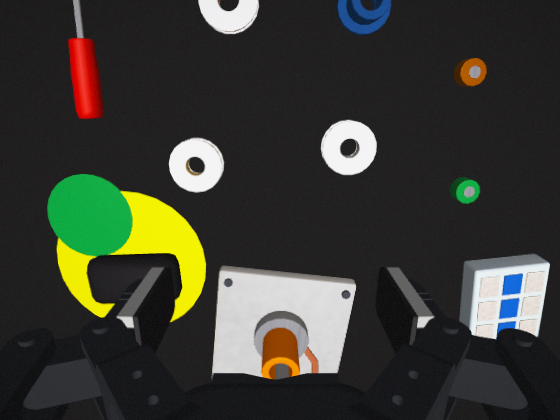

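View pics/B.png

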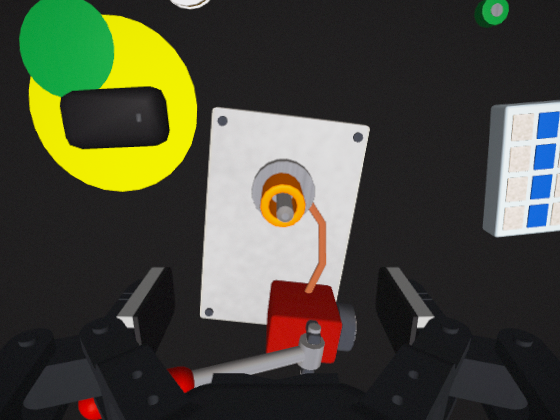

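Picture A shows the spools at (196,165), (348,148) and (229,5), and the collar at (365,8). In B the core ring is at (284,205), with the spindle tip inside it at (285,213). The boss is at (283,188) and the lever block at (303,320).

Run:
```python
from h import *; import pickle
cA,A=pickle.load(open('A.pkl','rb')); cB,B=pickle.load(open('B.pkl','rb'))
print('tip@.109',onz(cB,*B['spindle_tip'][0][0],.109), 'seatB@.035',onz(cB,*B['seat'][0][0],.035),'seatA',onz(cA,*A['seat'][0][0],.035))
print('seat tri',tri([ray(cA,*A['seat'][0][0]),ray(cB,*B['seat'][0][0])]))
hsv=lambda c:cv2.cvtColor(c['pixels'],cv2.COLOR_RGB2HSV)
# orange ring in B, ring top
m=cv2.inRange(hsv(cB),(8,180,200),(25,255,255)); n,l,s,ce=cv2.connectedComponentsWithStats(m)
i=1+np.argmax(s[1:,4]); pts=cv2.findNonZero((l==i).astype(np.uint8)); e=cv2.fitEllipse(cv2.convexHull(pts)); print('ring',e, onz(cB,e[0][1],e[0][0],.085), onz(cB,e[0][1],e[0][0]-0,.085))
# white spools in A
m=cv2.inRange(hsv(cA),(0,0,190),(180,60,255)); n,l,s,ce=cv2.connectedComponentsWithStats(m)
for i in range(1,n):
    if s[i,4]>800:
        cnt=max(cv2.findContours((l==i).astype(np.uint8),0,cv2.CHAIN_APPROX_NONE)[0],key=len); e=cv2.fitEllipse(cv2.convexHull(cnt)); print('sp',np.round(e[0],1),np.round(e[1],1),onz(cA,e[0][1],e[0][0],.016).round(4))
# plate corners -> yaw
for r,cc in [(121,222),(137,358),(312,209)]: print(onz(cB,r,cc,.018).round(4))
top=cam('top'); sc=cam('scene')
for t in ['spool1','collar','lever_grip','lever_hinge','core','tray']:
    a=ctrl.place_of('top',t); b=ctrl.place_of('scene',t)
    for x in a:
        for y in b:
            X,e=tri([ray(top,*x['point']),ray(sc,*y['point'])])
            if max(e)<.012: print(t,X.round(3),np.round(e,3),round(x['confidence'],2),round(y['confidence'],2))
```

```text
tip@.109 [ 0.53612344 -0.16802843  0.109     ] seatB@.035 [ 0.53908781 -0.16854021  0.035     ] seatA [ 0.53998378 -0.16795513  0.035     ]
seat tri (array([ 0.53956393, -0.16885158,  0.0338557 ]), [np.float64(0.0004462210319204483), np.float64(0.00044622103192040887)])
ring ((282.44580078125, 205.07997131347656), (42.37202835083008, 44.37643814086914), 88.76145935058594) [ 0.53675087 -0.16659386  0.085     ] [ 0.53675087 -0.16659386  0.085     ]
sp [228.2   1.2] [57.9 64.8] [0.49   0.1886 0.016 ]
sp [348.3 147. ] [54.1 54.9] [0.6075 0.0532 0.016 ]
sp [195.8 164.6] [53.2 54.3] [0.4505 0.0358 0.016 ]
sp [509.7 297.8] [82.7 99.2] [ 0.8154 -0.1271  0.016 ]
sp [279.3 320.3] [130.7 160.4] [ 0.5369 -0.1529  0.016 ]
[ 0.4779 -0.0995  0.018 ]
[ 0.6143 -0.1156  0.018 ]
[ 0.4518 -0.3192  0.018 ]
spool1 [ 0.485  0.197 -0.004] [0.002 0.002] 0.89 0.91
spool1 [0.456 0.035 0.   ] [0.004 0.004] 0.84 0.87
spool1 [0.612 0.058 0.012] [0.007 0.007] 0.79 0.95
spool1 [0.594 0.046 0.105] [0.006 0.006] 0.79 0.87
collar [0.587 0.355 0.005] [0.009 0.009] 0.81 0.79
collar [0.619 0.19  0.005] [0. 0.] 0.49 0.66
collar [ 0.633  0.275 -0.001] [0.001 0.001] 0.46 0.55
lever_grip [ 0.42  -0.289  0.162] [0.002 0.002] 0.72 0.56
lever_hinge [ 0.557 -0.306  0.102] [0.003 0.003] 0.69 0.61
core [ 0.536 -0.165  0.023] [0.002 0.002] 0.53 0.93
core [ 0.531 -0.17   0.02 ] [0.006 0.006] 0.47 0.93
```

Call:
play_rows(rows="-0.0135 0.0065 0.03 0 0 0 1;0 0 0.045 0 0 0 1;0 0 0.045 0 0 0 1;0 0 0.045 0 0 0 1;0 0 0.014 0 0 0 1")

```text
time_s: 8.05
eef_pos: [0.5352, -0.1637, 0.0499]
orientation: [-179.8, -0.1, 90.0]
contact_force: [-0.2, 0.1, 0.3]
grip_width: 0.0856
grasp_force: 0.0
```

Call:
play_rows(rows="0 0 0 0 0 0 0;0 0 0 0 0 0 0;0 0 0 0 0 0 0;0 0 0 0 0 0 0;0 0 0 0 0 0 0")

```text
time_s: 8.68
eef_pos: [0.5382, -0.1646, 0.0544]
orientation: [179.8, 0.1, 90.0]
contact_force: [-1.9, -0.2, 7.1]
grip_width: 0.0384
grasp_force: 59.7
```

Call:
play_rows(rows="0 0 0 0 0 0 0;0 0 -0.03 0 0 0 0;0 0 -0.03 0 0 0 0;0 0 -0.04 0 0 0 0;0 0 -0.04 0 0 0 0")

```text
time_s: 9.3
eef_pos: [0.5371, -0.1643, 0.1949]
orientation: [179.9, 0.0, 90.0]
contact_force: [-0.4, 0.0, -0.7]
grip_width: 0.0384
grasp_force: 60.3
```

Call:
play_rows(rows="0.052 -0.0107 0 0 0 0 0;0.052 -0.0107 0 0 0 0 0;0.052 -0.0107 0 0 0 0 0;0.052 -0.0107 0 0 0 0 0;0.052 -0.0107 0 0 0 0 0")

```text
time_s: 9.93
eef_pos: [0.4835, 0.0975, 0.1938]
orientation: [179.8, -0.0, 90.0]
contact_force: [0.7, 1.0, 0.7]
grip_width: 0.039
grasp_force: 60.3
```

Call:
play_rows(rows="0.052 -0.0107 0 0 0 0 0;0.052 -0.0107 0 0 0 0 0;0.052 -0.0107 0 0 0 0 0;0.052 -0.0107 0 0 0 0 0;0.052 -0.0107 0 0 0 0 0")

```text
time_s: 10.55
eef_pos: [0.4299, 0.3579, 0.1938]
orientation: [179.9, -0.1, 90.0]
contact_force: [1.1, 0.7, -1.0]
grip_width: 0.0389
grasp_force: 60.3
```

```bash
python3 look.py C spool1,collar,core,tray
```

```text
cam [0.429 0.432 0.337]
spool1 [([415.4, 413.6], 0.65, [0.6038, 0.057])]
collar [([179.0, 429.7], 0.83, [0.5806, 0.3588]), ([258.7, 464.8], 0.74, [0.63, 0.2733])]
core [([256.9, 276.3], 0.83, [0.4316, 0.2768])]
tray [([179.1, 272.1], 0.73, [0.4275, 0.3586])]
```

View pics/C.png

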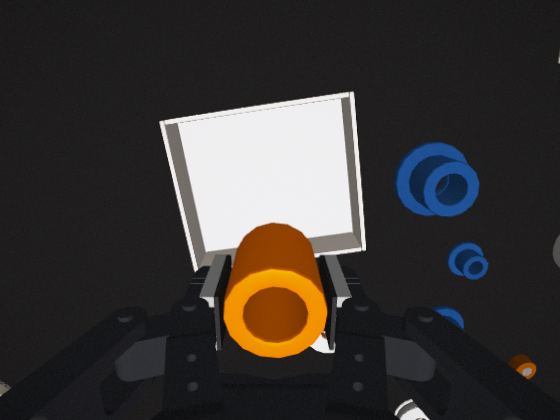

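Picture C shows the core held and the tray beneath it. The tray centre is at (272,179), which is (0.428, 0.359) on the bench. I'll lower and release.

Call:
play_rows(rows="0 0 0.04 0 0 0 0;0 0 0.04 0 0 0 0;0 0 0.04 0 0 0 0;0 0 0.04 0 0 0 0;0 0 0.003 0 0 0 0")

```text
time_s: 11.42
eef_pos: [0.4291, 0.3533, 0.0276]
orientation: [-179.8, 0.2, 89.9]
contact_force: [-0.1, -0.5, 0.1]
grip_width: 0.039
grasp_force: 46.3
```

Call:
play_rows(rows="0 0 0 0 0 0 0;0 0 0 0 0 0 1;0 0 0 0 0 0 1;0 0 0 0 0 0 1;0 0 -0.02 0 0 0 1")

```text
time_s: 12.05
eef_pos: [0.4294, 0.3553, 0.0487]
orientation: [-179.9, 0.1, 90.0]
contact_force: [-0.2, -0.1, 0.2]
grip_width: 0.0855
grasp_force: 0.0
```

Call:
play_rows(rows="0 0 -0.05 0 0 0 1;0 0 -0.06 0 0 0 1;0 0 -0.06 0 0 0 1;-0.05 0.02 -0.015 0 0 0 1;-0.05 0.02 0 0 0 0 1")

```text
time_s: 12.68
eef_pos: [0.4712, 0.2556, 0.2367]
orientation: [179.8, -0.1, 90.1]
contact_force: [0.3, -0.7, -1.1]
grip_width: 0.0854
grasp_force: 0.0
```

Call:
play_rows(rows="-0.05 0.02 0 0 0 0 1;-0.05 0.015 0 0 0 0 1;-0.05 0 0 0 0 0 1;-0.05 0 0 0 0 0 1;0 0 0 0 0 0 1")

```text
time_s: 13.3
eef_pos: [0.5048, 0.0531, 0.2345]
orientation: [180.0, 0.0, 89.8]
contact_force: [-0.7, 1.2, -0.0]
grip_width: 0.0851
grasp_force: 0.0
```

```bash
python3 look.py D spool1,collar,core,tray
```

```text
cam [0.505 0.128 0.377]
spool1 [([187.7, 222.4], 0.86, [0.4476, 0.0349]), ([171.3, 369.0], 0.78, [0.606, 0.0525]), ([33.8, 257.8], 0.73, [0.4887, 0.1888])]
collar [([40.9, 384.4], 0.98, [0.6126, 0.1827])]
core []
tray []
```

View pics/D.png

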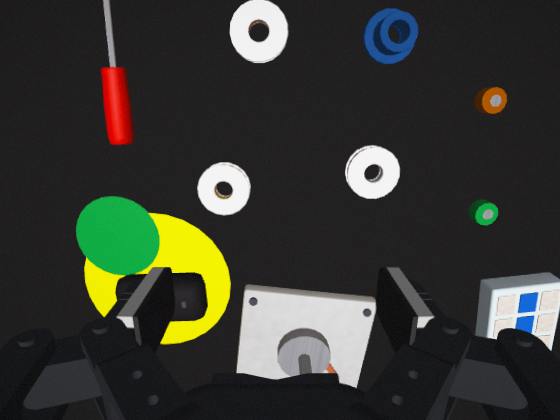

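D shows all three spools lying flat at (224,188), (373,172) and (259,30), and the collar with its flange down at (390,36). The spindle is bare.

```bash
cat > fit.py <<'E'
from h import *; import pickle
def spools(c,z=.016,amin=800,tag=''):
    h=cv2.cvtColor(c['pixels'],cv2.COLOR_RGB2HSV)
    m=cv2.inRange(h,(0,0,200),(180,50,255)); n,l,s,ce=cv2.connectedComponentsWithStats(m); o=[]
    for i in range(1,n):
        if amin<s[i,4]<4500 and .75<s[i,2]/s[i,3]<1.33:
            cnt=max(cv2.findContours((l==i).astype(np.uint8),0,cv2.CHAIN_APPROX_NONE)[0],key=len); e=cv2.fitEllipse(cv2.convexHull(cnt))
            X=onz(c,e[0][1],e[0][0],z); dep=(X-c['W'][:3,3])@c['W'][:3,2]
            o.append((e[0],X.round(4),round(np.mean(e[1])*dep/c['K'][0,0],4),round(s[i,4]/(np.pi/4*e[1][0]*e[1][1]),2)))
    return o
def blue(c,z):
    h=cv2.cvtColor(c['pixels'],cv2.COLOR_RGB2HSV)
    m=cv2.inRange(h,(100,120,40),(125,255,255)); n,l,s,ce=cv2.connectedComponentsWithStats(m); o=[]
    for i in range(1,n):
        if s[i,4]>400: o.append((s[i].tolist(),onz(c,s[i,1]+s[i,3]/2,s[i,0]+s[i,2]/2,z).round(4)))
    return o
E
python3 - <<'E'
from fit import *
cA,A=pickle.load(open('A.pkl','rb')); cD,D=pickle.load(open('D.pkl','rb'))
a=spools(cA); d=spools(cD)
for x in a+d: print(x)
for x in a:
  for y in d:
    if np.linalg.norm(x[1]-y[1])<.02: print('tri',tri([ray(cA,x[0][1],x[0][0]),ray(cD,y[0][1],y[0][0])]))
print(blue(cD,0.008), 'f',cD['K'][0,0])
X,e=tri([ray(cA,*A['collar'][0][0]),ray(cD,*D['collar'][0][0])]);print(X,e)
t=cam('top');s=cam('scene')
for n,c in(('top',t),('scene',s)):
    print([(np.round(d['point']),round(d['confidence'],2),onz(c,*d['point'],.01).round(3)) for d in ctrl.place_of(n,'core')])
cv2.imwrite('pics/sct.png',cv2.resize(np.hstack([s['pixels'][170:350,340:520],t['pixels'][120:300,120:300]])[:,:,::-1],(800,400)))
E
```

```text
((348.3583984375, 146.94305419921875), array([0.6076, 0.0532, 0.016 ]), np.float64(0.0553), np.float64(0.87))
((195.72984313964844, 164.5877685546875), array([0.4504, 0.0358, 0.016 ]), np.float64(0.0553), np.float64(0.87))
((508.9424133300781, 297.04461669921875), array([ 0.8142, -0.126 ,  0.016 ]), np.float64(0.1049), np.float64(0.59))
((258.3707580566406, 30.511314392089844), array([0.4897, 0.1904, 0.016 ]), np.float64(0.0561), np.float64(0.86))
((371.9671630859375, 171.57977294921875), array([0.607 , 0.0538, 0.016 ]), np.float64(0.0553), np.float64(0.85))
((223.6888427734375, 188.26632690429688), array([0.4502, 0.0363, 0.016 ]), np.float64(0.0549), np.float64(0.87))
((524.4016723632812, 317.4229431152344), array([ 0.8161, -0.131 ,  0.016 ]), np.float64(0.0994), np.float64(0.49))
tri (array([0.60924754, 0.05217016, 0.0080814 ]), [np.float64(2.418246028381751e-06), np.float64(2.4182460282949196e-06)])
tri (array([0.44929515, 0.03486965, 0.01072205]), [np.float64(9.81534027217965e-05), np.float64(9.815340272170533e-05)])
tri (array([ 0.77541912, -0.09593533,  0.06416264]), [np.float64(0.0009293641542712005), np.float64(0.0009293641542710811)])
[([363, 8, 55, 57, 2334], array([0.6183, 0.1868, 0.008 ]))] f 350.12965199994153
[0.60880703 0.18104674 0.02375341] [np.float64(0.0010043248602600017), np.float64(0.0010043248602600073)]
[(array([272., 164.]), 0.67, array([0.433, 0.351, 0.01 ]))]
[(array([220., 405.]), 0.8, array([0.447, 0.348, 0.01 ]))]
```

View pics/sct.png

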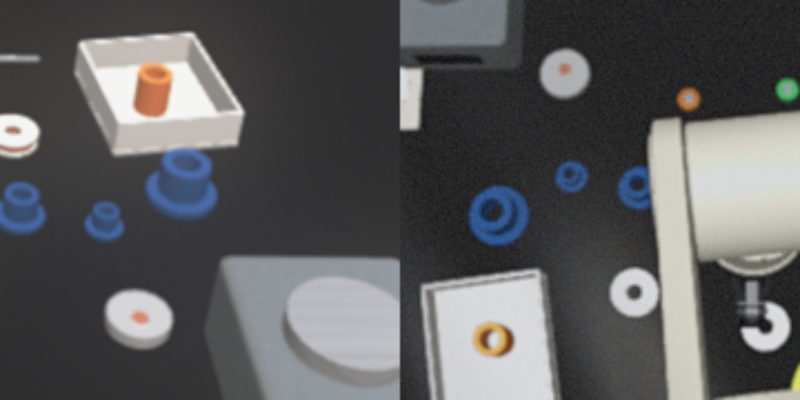

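The core stands upright in the tray, and the petri dish is the grey disc with an orange dot. I'll go for the spool at (0.607, 0.0535).

```bash
python3 -c "
from h import *
for i in range(2): print({k:np.round(v,4) for k,v in ctrl.get_state().items() if k in('eef_pos','orientation','time_s')}); cam('wrist')"
```

```text
{'time_s': np.float64(13.75), 'eef_pos': array([0.505 , 0.0566, 0.2342]), 'orientation': array([-1.799933e+02, -2.600000e-03,  9.004850e+01])}
{'time_s': np.float64(13.8), 'eef_pos': array([0.505 , 0.0565, 0.2342]), 'orientation': array([-1.799953e+02, -2.000000e-04,  9.003410e+01])}
```

Call:
play_rows(rows="-0.001 0.034 0.03 0 0 0 1;-0.001 0.034 0.04 0 0 0 1;-0.001 0.034 0.04 0 0 0 1;0 0 0.05 0 0 0 1;0 0 0.04 0 0 0 1")

```text
time_s: 14.48
eef_pos: [0.6067, 0.0529, 0.032]
orientation: [-179.9, 0.0, 90.0]
contact_force: [-0.7, 0.4, 0.4]
grip_width: 0.085
grasp_force: 0.0
```

Call:
play_rows(rows="0 0 0.02 0 0 0 1;0 0 0.012 0 0 0 1;0 0 0 0 0 0 1;0 0 0 0 0 0 1;0 0 0 0 0 0 0")

```text
time_s: 15.1
eef_pos: [0.6079, 0.0529, 0.0035]
orientation: [179.9, -0.0, 90.0]
contact_force: [-1.1, 0.8, 0.2]
grip_width: 0.0694
grasp_force: 0.0
```

Call:
play_rows(rows="0 0 0 0 0 0 0;0 0 0 0 0 0 0;0 0 0 0 0 0 0;0 0 0 0 0 0 0;0 0 0 0 0 0 0")

```text
time_s: 15.72
eef_pos: [0.6077, 0.0528, 0.0039]
orientation: [179.9, -0.0, 90.0]
contact_force: [-3.5, 0.1, 13.2]
grip_width: 0.0531
grasp_force: 60.7
```

Call:
play_rows(rows="0 0 -0.03 0 0 0 0;0 0 -0.04 0 0 0 0;0 0 -0.04 0 0 0 0;0 0 -0.05 0 0 0 0;-0.036 -0.017 0 0 0 0 0")

```text
time_s: 16.35
eef_pos: [0.5936, 0.0179, 0.167]
orientation: [179.5, -0.0, 90.1]
contact_force: [0.1, -1.7, -1.3]
grip_width: 0.0529
grasp_force: 63.9
```

Call:
play_rows(rows="-0.036 -0.017 0 0 0 0 0;-0.036 -0.017 0 0 0 0 0;-0.036 -0.017 0 0 0 0 0;0 0 0 0 0 0 0;0 0 0 0 0 0 0")

```text
time_s: 16.98
eef_pos: [0.5392, -0.0911, 0.1626]
orientation: [180.0, -0.0, 89.9]
contact_force: [0.6, -1.0, -1.3]
grip_width: 0.0526
grasp_force: 63.9
```

```bash
python3 look.py E spool1,seat,spindle_tip,lever_grip,lever_hinge; python3 -c "
from h import *;print(ctrl.get_state())"|cut -c1-1200
```

```text
cam [ 0.539 -0.016  0.305]
spool1 [([274.5, 275.2], 0.95, [0.5394, -0.1759]), ([35.3, 161.9], 0.91, [0.4505, 0.0326])]
seat [([281.3, 275.5], 0.9, [0.5397, -0.1832])]
spindle_tip [([339.4, 272.8], 0.87, [0.5369, -0.2499])]
lever_grip []
lever_hinge []
{'time_s': 17.275, 'joint_positions': array([-9.69137225e+00,  1.78379525e+01,  1.06919047e+02,  2.18941032e-03,
        5.52448680e+01, -9.72442395e+00]), 'qd': array([-0.33244297,  0.0381872 ,  0.19568968, -0.01087353, -0.12035776,
       -0.08497506]), 'tau': array([-4.31469851e-02, -5.35991192e+01, -3.01398218e+01, -3.58366688e-04,
       -1.91805652e-04,  4.32672794e-03]), 'eef_pos': array([ 0.53921887, -0.09055417,  0.16222827]), 'orientation': array([-1.79998463e+02, -2.08837518e-03,  9.00318035e+01]), 'contact_force': array([-0.66950418, -0.01361472, -0.23570834]), 'moment': array([ 0.00685989, -0.07028999,  0.01599898]), 'grasp_force': 63.92485097050667, 'grip_width': 0.05274592680632138}
```

View pics/E.png

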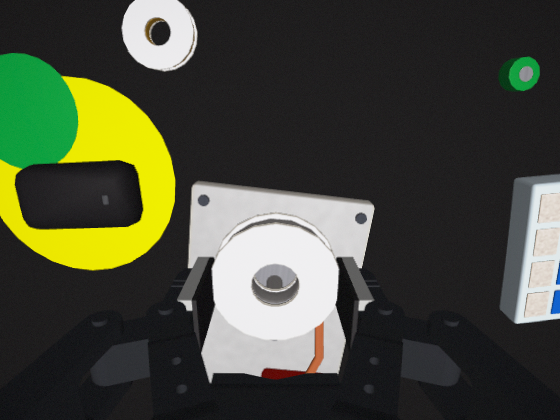

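E shows the spool held flat at (275,275), hiding the spindle. I'll move past the spindle so the wrist camera stands right above it.

Call:
play_rows(rows="-0.045 0 0 0 0 0 0;-0.045 0 0 0 0 0 0;-0.044 0 0 0 0 0 0;0 0 0 0 0 0 0;0 0 0 0 0 0 0")

```text
time_s: 17.9
eef_pos: [0.5387, -0.2246, 0.162]
orientation: [-180.0, -0.0, 90.0]
contact_force: [-0.2, -0.6, 0.0]
grip_width: 0.0527
grasp_force: 63.9
```

```bash
python3 look.py F spool1,seat,spindle_tip,lever_grip,lever_hinge
python3 - <<'E'
from fit import *
c,F=pickle.load(open('F.pkl','rb')); print(ctrl.get_state()['eef_pos'])
for d in F['spindle_tip']: print('tip',onz(c,*d[0],.109).round(4),d[1])
for d in F['seat']: print('seat',onz(c,*d[0],.035).round(4),d[1])
cE,_=pickle.load(open('E.pkl','rb'))
for x in spools(cE,.174)+spools(c,.174,amin=500): print(x)
E
```

```text
cam [ 0.539 -0.15   0.305]
spool1 [([276.0, 272.8], 0.58, [0.5365, -0.3107])]
seat [([124.5, 274.9], 0.66, [0.5386, -0.1705])]
spindle_tip [([134.9, 270.9], 0.78, [0.5352, -0.179])]
lever_grip []
lever_hinge [([332.5, 310.2], 0.64, [0.574, -0.3747])]
[ 0.539057   -0.22438029  0.16238037]
tip [ 0.5364 -0.1691  0.109 ] 0.78
seat [ 0.5386 -0.1686  0.035 ] 0.66
((159.00270080566406, 31.86345863342285), array([0.499 , 0.0065, 0.174 ]), np.float64(0.0255), np.float64(0.81))
((295.0379943847656, 184.64544677734375), array([ 0.5463, -0.1816,  0.174 ]), np.float64(0.0198), np.float64(0.39))
```

View pics/F.png

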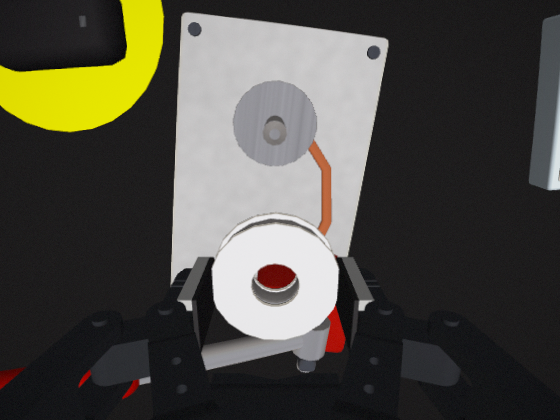

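F shows the boss at (275,123), the spindle tip at (275,132), and the held spool centred near (276,278).

Run:
```python
from fit import *
c,F=pickle.load(open('F.pkl','rb'))
g=cv2.cvtColor(c['pixels'],cv2.COLOR_RGB2GRAY)
for n,(y0,y1,x0,x1),r,z in(('boss',(70,180,220,330),(36,48),.035),('spool',(200,350,200,350),(55,70),.174),('bore',(250,320,235,315),(19,27),.174)):
    k=cv2.HoughCircles(cv2.GaussianBlur(g,(3,3),1)[y0:y1,x0:x1],cv2.HOUGH_GRADIENT_ALT,1,200,param1=120,param2=.5,minRadius=r[0],maxRadius=r[1])
    if k is not None:
        x,y,R=k[0,0]; print(n,x+x0,y+y0,R,onz(c,y+y0,x+x0,z).round(4))
print('tip',onz(c,132,275,.109), 'boss',onz(c,123.5,275,.035),'held',onz(c,278,276,.174),onz(c,284,275,.174))
```

```text
boss 273.0 123.0 42.551876 [ 0.5372 -0.1675  0.035 ]
spool 277.0 280.0 63.06467 [ 0.5394 -0.2226  0.174 ]
tip [ 0.5386407  -0.16753813  0.109     ] boss [ 0.53866525 -0.16788693  0.035     ] held [ 0.53899376 -0.22167557  0.174     ] [ 0.53857314 -0.22451133  0.174     ]
```

Call:
play_rows(rows="0.028 0 0 0 0 0 0;0.0275 -0.0005 0 0 0 0 0;0 0 0 0 0 0 0;0 0 0.03 0 0 0 0;0 0 0.02 0 0 0 0")

```text
time_s: 18.82
eef_pos: [0.5384, -0.17, 0.1116]
orientation: [180.0, 0.0, 90.0]
contact_force: [0.0, 0.2, -0.4]
grip_width: 0.0525
grasp_force: 63.9
```

Call:
play_rows(rows="0 0 0.008 0 0 0 0;0 0 0 0 0 0 0;0 0 0 0 0 0 0;0 0 0.01 0 0 0 0;0 0 0 0 0 0 0")

```text
time_s: 19.45
eef_pos: [0.5379, -0.1696, 0.0937]
orientation: [-179.9, -0.0, 90.0]
contact_force: [-0.1, 0.4, -1.8]
grip_width: 0.0523
grasp_force: 63.9
```

Engaged without any force. I'll lower the rest of the way and release.

Call:
play_rows(rows="0 0 0.02 0 0 0 0;0 0 0.02 0 0 0 0;0 0 0.006 0 0 0 0;0 0 0 0 0 0 0;0 0 0 0 0 0 0")

```text
time_s: 20.08
eef_pos: [0.539, -0.1699, 0.049]
orientation: [179.9, 0.0, 90.0]
contact_force: [0.2, 0.7, -0.4]
grip_width: 0.0526
grasp_force: 63.9
```

Call:
play_rows(rows="0 0 0 0 0 0 1;0 0 0 0 0 0 1;0 0 0 0 0 0 1;0 0 0 0 0 0 1;0 0 -0.03 0 0 0 1")

```text
time_s: 20.7
eef_pos: [0.5368, -0.1692, 0.0768]
orientation: [-179.8, -0.1, 90.0]
contact_force: [0.5, -0.9, 0.1]
grip_width: 0.0855
grasp_force: 0.0
```

Call:
play_rows(rows="0 0 -0.05 0 0 0 1;0 0 -0.06 0 0 0 1;0 0 -0.045 0 0 0 1;0 0 0 0 0 0 1;0 0 0 0 0 0 1")

```text
time_s: 21.32
eef_pos: [0.5379, -0.1696, 0.2327]
orientation: [-180.0, -0.0, 90.0]
contact_force: [-0.6, -1.0, -0.2]
grip_width: 0.0852
grasp_force: 0.0
```

```bash
python3 look.py G spool1,seat,spindle_tip
python3 - <<'E'
from fit import *
c,F=pickle.load(open('G.pkl','rb'));print(ctrl.get_state()['eef_pos'])
for x in spools(c,.051): print(x)
E
```

```text
cam [ 0.538 -0.095  0.375]
spool1 [([181.2, 273.2], 0.7, [0.5359, -0.1802])]
seat [([152.0, 520.4], 0.66, [0.8031, -0.1472]), ([174.5, 276.4], 0.58, [0.5393, -0.1729])]
spindle_tip [([195.7, 274.3], 0.94, [0.5371, -0.1964])]
[ 0.53767187 -0.16943879  0.23177173]
```

Call:
play_rows(rows="0.05 -0.02 0 0 0 0 1;0.05 -0.02 0 0 0 0 1;0.05 -0.02 0 0 0 0 1;0 0 0 0 0 0 1;0 0 0 0 0 0 1")

```text
time_s: 22.15
eef_pos: [0.4786, -0.0197, 0.2329]
orientation: [-180.0, 0.0, 90.0]
contact_force: [0.1, 0.3, -0.4]
grip_width: 0.0855
grasp_force: 0.0
```

```bash
python3 look.py H spool1,collar
python3 - <<'E'
from fit import *
c,F=pickle.load(open('H.pkl','rb'));print(ctrl.get_state()['eef_pos'])
for x in spools(c,.016): print(x)
E
```

```text
cam [0.478 0.055 0.376]
spool1 [([311.5, 329.2], 0.9, [0.5448, -0.1933]), ([119.5, 245.7], 0.81, [0.4485, 0.0343])]
collar [([235.5, 180.4], 0.72, [0.3713, -0.0935]), ([149.8, 512.3], 0.57, [0.7342, 0.005])]
[ 0.47888158 -0.02052586  0.23304719]
((246.03712463378906, 119.22662353515625), array([0.4495, 0.035 , 0.016 ]), np.float64(0.0548), np.float64(0.87))
```

Call:
play_rows(rows="0.0285 -0.0145 0.03 0 0 0 1;0.028 -0.0145 0.04 0 0 0 1;0 0 0.05 0 0 0 1;0 0 0.05 0 0 0 1;0 0 0.03 0 0 0 1")

```text
time_s: 22.92
eef_pos: [0.4488, 0.036, 0.031]
orientation: [-179.9, 0.0, 89.9]
contact_force: [0.4, 0.1, 0.1]
grip_width: 0.0852
grasp_force: 0.0
```

Call:
play_rows(rows="0 0 0.02 0 0 0 1;0 0 0.01 0 0 0 1;0 0 0 0 0 0 1;0 0 0 0 0 0 0;0 0 0 0 0 0 0")

```text
time_s: 23.55
eef_pos: [0.4503, 0.0368, 0.0044]
orientation: [179.9, -0.0, 90.0]
contact_force: [-7.8, -0.7, 36.8]
grip_width: 0.0537
grasp_force: 55.8
```

Call:
play_rows(rows="0 0 0 0 0 0 0;0 0 0 0 0 0 0;0 0 0 0 0 0 0;0 0 -0.03 0 0 0 0;0 0 -0.04 0 0 0 0")

```text
time_s: 24.18
eef_pos: [0.4489, 0.0368, 0.0741]
orientation: [-179.9, 0.0, 90.0]
contact_force: [0.9, -0.3, -0.3]
grip_width: 0.053
grasp_force: 63.3
```

Call:
play_rows(rows="0 0 -0.05 0 0 0 0;0 0 -0.04 0 0 0 0;-0.05 0.022 0 0 0 0 0;-0.05 0.022 0 0 0 0 0;-0.05 0.022 0 0 0 0 0")

```text
time_s: 24.8
eef_pos: [0.5161, -0.1147, 0.1643]
orientation: [179.9, 0.0, 90.0]
contact_force: [0.6, 0.6, -1.7]
grip_width: 0.053
grasp_force: 63.3
```

Call:
play_rows(rows="-0.055 0.022 0 0 0 0 0;-0.055 0 0 0 0 0 0;0 0 0 0 0 0 0;0 0 0 0 0 0 0;0 0 0 0 0 0 0")

```text
time_s: 25.42
eef_pos: [0.5372, -0.222, 0.1635]
orientation: [-180.0, -0.0, 90.0]
contact_force: [0.5, 0.1, -1.3]
grip_width: 0.0529
grasp_force: 63.3
```

```bash
cat > held.py <<'E'
from fit import *; import sys
tag=sys.argv[1]; off=float(sys.argv[2])   # held top above TCP
c,F=pickle.load(open(tag+'.pkl','rb')); s=ctrl.get_state(); p=s['eef_pos'];print(p,s['grip_width'],s['grasp_force'])
for d in F['spindle_tip']: print('tip',onz(c,*d[0],.109).round(4),round(d[1],2))
for d in F['seat']: print('seat',onz(c,*d[0],.035).round(4),round(d[1],2))
g=cv2.cvtColor(c['pixels'],cv2.COLOR_RGB2GRAY); z=p[2]+off
k=cv2.HoughCircles(cv2.GaussianBlur(g,(3,3),1)[190:360,190:360],cv2.HOUGH_GRADIENT_ALT,1,200,param1=120,param2=.5,minRadius=50,maxRadius=75)
if k is not None:
    x,y,R=k[0,0]; print('held',x+190,y+190,R,onz(c,y+190,x+190,z).round(4))
E
python3 look.py I spool1,seat,spindle_tip; python3 held.py I .012
```

```text
cam [ 0.537 -0.147  0.306]
spool1 [([279.4, 275.0], 0.78, [0.5372, -0.3126]), ([130.5, 275.4], 0.77, [0.5375, -0.173])]
seat [([127.2, 280.8], 0.97, [0.542, -0.1702])]
spindle_tip [([138.0, 275.4], 0.77, [0.5375, -0.1792])]
[ 0.53751903 -0.22231177  0.16345313] 0.0527887888406705 63.28860869631171
tip [ 0.5373 -0.1684  0.109 ] 0.77
seat [ 0.5415 -0.1682  0.035 ] 0.97
held 271.0 278.0 64.89407 [ 0.5354 -0.2191  0.1755]
```

Call:
play_rows(rows="0.0265 0.001 0 0 0 0 0;0.026 0 0 0 0 0 0;0 0 0 0 0 0 0;0 0 0.03 0 0 0 0;0 0 0.02 0 0 0 0")

```text
time_s: 26.25
eef_pos: [0.5384, -0.171, 0.1126]
orientation: [180.0, 0.0, 90.0]
contact_force: [-0.6, 0.4, -0.7]
grip_width: 0.0529
grasp_force: 63.3
```

Call:
play_rows(rows="0 0 0.008 0 0 0 0;0 0 0 0 0 0 0;0 0 0 0 0 0 0;0 0 0.01 0 0 0 0;0 0 0 0 0 0 0")

```text
time_s: 26.88
eef_pos: [0.5385, -0.1695, 0.0949]
orientation: [-180.0, -0.1, 89.9]
contact_force: [3.6, 9.6, -7.0]
grip_width: 0.0529
grasp_force: 64.1
```

Call:
play_rows(rows="0.0015 0.0005 0 0 0 0 0;0 0 0 0 0 0 0;0 0 0 0 0 0 0")

```text
time_s: 27.25
eef_pos: [0.5391, -0.1693, 0.0955]
orientation: [180.0, -0.0, 90.0]
contact_force: [0.5, 2.6, -2.6]
grip_width: 0.0531
grasp_force: 64.6
```

Call:
play_rows(rows="0.0005 0 0.015 0 0 0 0;0 0 0.012 0 0 0 0;0 0 0.006 0 0 0 0;0 0 0 0 0 0 0;0 0 0 0 0 0 0")

```text
time_s: 27.88
eef_pos: [0.5392, -0.1689, 0.0625]
orientation: [180.0, 0.0, 90.0]
contact_force: [-0.1, -0.3, -1.2]
grip_width: 0.0531
grasp_force: 64.7
```

Call:
play_rows(rows="0 0 0 0 0 0 1;0 0 0 0 0 0 1;0 0 0 0 0 0 1;0 0 0 0 0 0 1;0 0 -0.03 0 0 0 1")

```text
time_s: 28.5
eef_pos: [0.5373, -0.1682, 0.0908]
orientation: [-179.8, -0.1, 90.0]
contact_force: [1.0, 0.0, 0.3]
grip_width: 0.0851
grasp_force: 0.0
```

Call:
play_rows(rows="0 0 -0.05 0 0 0 1;0 0 -0.05 0 0 0 1;0 0 -0.04 0 0 0 1;0 0 0 0 0 0 1;0 0 0 0 0 0 1")

```text
time_s: 29.12
eef_pos: [0.5385, -0.1686, 0.2318]
orientation: [-180.0, -0.0, 90.0]
contact_force: [0.4, 0.7, -0.6]
grip_width: 0.0852
grasp_force: 0.0
```

```bash
python3 look.py J spool1,seat,spindle_tip; python3 held.py J .012
```

```text
cam [ 0.538 -0.094  0.375]
spool1 [([188.4, 274.0], 0.81, [0.5373, -0.187]), ([182.7, 273.4], 0.5, [0.5367, -0.1807])]
seat [([176.6, 276.3], 0.72, [0.5398, -0.174])]
spindle_tip [([198.4, 272.6], 0.74, [0.5358, -0.1982])]
[ 0.53825773 -0.16848003  0.23098847] 0.0850258856186959 0.0
tip [ 0.5365 -0.1695  0.109 ] 0.74
seat [ 0.5397 -0.1681  0.035 ] 0.72
```

Call:
play_rows(rows="0.053 -0.01 0 0 0 0 1;0.053 -0.01 0 0 0 0 1;0.053 -0.01 0 0 0 0 1;0.053 -0.01 0 0 0 0 1;0.053 -0.01 0 0 0 0 1")

```text
time_s: 29.95
eef_pos: [0.4883, 0.0979, 0.2316]
orientation: [-179.9, 0.0, 90.0]
contact_force: [0.5, 1.1, 0.2]
grip_width: 0.0851
grasp_force: 0.0
```

Call:
play_rows(rows="0.03 0 0 0 0 0 1;0 0 0 0 0 0 1;0 0 0 0 0 0 1")

```text
time_s: 30.32
eef_pos: [0.4888, 0.1258, 0.2317]
orientation: [-179.9, 0.0, 90.0]
contact_force: [0.4, -0.3, -0.6]
grip_width: 0.0855
grasp_force: 0.0
```

```bash
python3 look.py K spool1,collar
python3 - <<'E'
from fit import *
c,F=pickle.load(open('K.pkl','rb'));print(ctrl.get_state()['eef_pos'])
for x in spools(c,.016): print(x)
print(blue(c,.008))
E
```

```text
cam [0.489 0.201 0.374]
spool1 [([112.6, 275.9], 0.72, [0.4895, 0.1867])]
collar [([28.9, 423.5], 0.81, [0.6326, 0.2671]), ([113.1, 398.6], 0.65, [0.6151, 0.1869])]
[0.48909132 0.12530999 0.2320548 ]
((275.87384033203125, 108.3812255859375), array([0.4895, 0.1911, 0.016 ]), np.float64(0.0556), np.float64(0.88))
[([402, 4, 43, 42, 1380], array([0.6322, 0.2706, 0.008 ])), ([375, 87, 54, 51, 2050], array([0.6185, 0.1875, 0.008 ]))]
```

View pics/J.png

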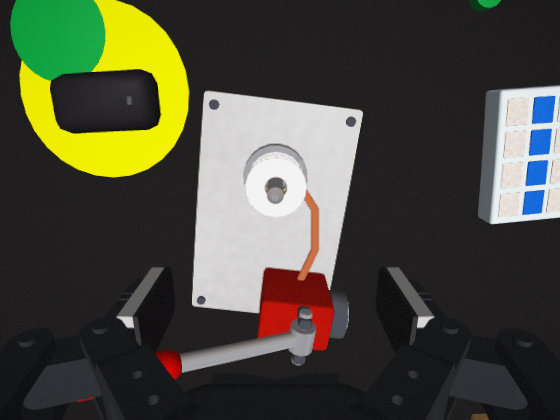

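J shows two spools flat on the spindle at (275,183). The third spool hasn't moved, at (0.4895, 0.191).

Call:
play_rows(rows="0.0325 0.0005 0.03 0 0 0 1;0.033 0 0.04 0 0 0 1;0 0 0.05 0 0 0 1;0 0 0.05 0 0 0 1;0 0 0.03 0 0 0 1")

```text
time_s: 31.1
eef_pos: [0.4887, 0.1906, 0.03]
orientation: [-179.9, 0.1, 89.9]
contact_force: [0.6, -0.7, -0.3]
grip_width: 0.0856
grasp_force: 0.0
```

Call:
play_rows(rows="0 0 0.02 0 0 0 1;0 0 0.005 0 0 0 1;0 0 0 0 0 0 1;0 0 0 0 0 0 0;0 0 0 0 0 0 0")

```text
time_s: 31.72
eef_pos: [0.4903, 0.192, 0.0086]
orientation: [179.9, -0.0, 90.0]
contact_force: [-8.5, -3.3, 33.5]
grip_width: 0.053
grasp_force: 56.8
```

Call:
play_rows(rows="0 0 0 0 0 0 0;0 0 0 0 0 0 0;0 0 0 0 0 0 0;0 0 -0.03 0 0 0 0;0 0 -0.04 0 0 0 0")

```text
time_s: 32.35
eef_pos: [0.4889, 0.1916, 0.0779]
orientation: [-179.9, 0.0, 90.0]
contact_force: [0.3, -0.2, -0.9]
grip_width: 0.0515
grasp_force: 62.6
```

Call:
play_rows(rows="0 0 -0.05 0 0 0 0;0 0 -0.04 0 0 0 0;-0.052 0.0061 0 0 0 0 0;-0.052 0.0061 0 0 0 0 0;-0.052 0.0061 0 0 0 0 0")

```text
time_s: 32.98
eef_pos: [0.5079, 0.0345, 0.1681]
orientation: [179.9, -0.0, 90.0]
contact_force: [0.6, -0.5, -1.4]
grip_width: 0.0518
grasp_force: 62.7
```

Call:
play_rows(rows="-0.052 0.0061 0 0 0 0 0;-0.052 0.0061 0 0 0 0 0;-0.052 0.0061 0 0 0 0 0;-0.052 0.0061 0 0 0 0 0;-0.05 0.0061 0 0 0 0 0")

```text
time_s: 33.6
eef_pos: [0.5382, -0.2241, 0.1679]
orientation: [179.9, 0.0, 90.0]
contact_force: [-0.2, 0.3, -0.3]
grip_width: 0.0519
grasp_force: 62.7
```

Call:
play_rows(rows="0 0 0 0 0 0 0;0 0 0 0 0 0 0;0 0 0 0 0 0 0")

```text
time_s: 33.98
eef_pos: [0.5379, -0.221, 0.1674]
orientation: [-180.0, -0.0, 90.0]
contact_force: [0.2, 0.4, -0.8]
grip_width: 0.0518
grasp_force: 62.7
```

```bash
python3 look.py L spool1,seat,spindle_tip; python3 held.py L .008
```

```text
cam [ 0.538 -0.146  0.31 ]
spool1 [([136.5, 277.7], 0.69, [0.5401, -0.1774]), ([273.1, 274.3], 0.59, [0.5372, -0.3069]), ([130.4, 274.6], 0.59, [0.5375, -0.1722])]
seat [([130.6, 277.3], 0.56, [0.5398, -0.1724])]
spindle_tip [([137.9, 275.9], 0.76, [0.5386, -0.1785])]
[ 0.53827003 -0.22135859  0.1674077 ] 0.05152594846969681 62.672616206109524
tip [ 0.5383 -0.1677  0.109 ] 0.76
seat [ 0.5396 -0.1701  0.035 ] 0.56
held 274.0 270.0 59.188606 [ 0.5373 -0.2164  0.1754]
```

View pics/L.png

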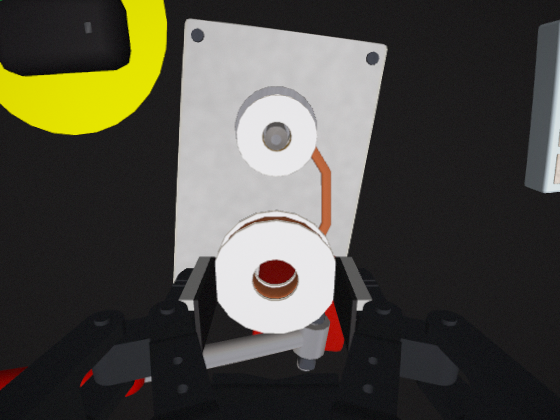

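L shows the third spool held by its upper rim, centred near (276,273). Two spools are on the spindle, with the tip at (277,135).

Run:
```python
from fit import *
c,F=pickle.load(open('L.pkl','rb'))
for z in(.170,.174): print('held',onz(c,273,276,z).round(4))
print('tip',onz(c,135,277,.109).round(4)); print('stack',onz(c,135,276,.067).round(4))
cF,_=pickle.load(open('F.pkl','rb')); print(onz(cF,276,276,.174).round(4))
```

```text
held [ 0.5382 -0.2207  0.17  ]
held [ 0.5382 -0.2186  0.174 ]
tip [ 0.5389 -0.1661  0.109 ]
stack [ 0.5385 -0.1703  0.067 ]
[ 0.539  -0.2207  0.174 ]
```

Call:
play_rows(rows="0.026 0 0 0 0 0 0;0.026 0.0005 0 0 0 0 0;0 0 0 0 0 0 0;0 0 0.03 0 0 0 0;0 0 0.015 0 0 0 0")

```text
time_s: 34.8
eef_pos: [0.5382, -0.1704, 0.1212]
orientation: [-179.9, -0.0, 90.0]
contact_force: [0.2, 0.7, -1.2]
grip_width: 0.0516
grasp_force: 62.8
```

Call:
play_rows(rows="0 0 0.008 0 0 0 0;0 0 0.007 0 0 0 0;0 0 0 0 0 0 0;0 0 0 0 0 0 0")

```text
time_s: 35.3
eef_pos: [0.5388, -0.1703, 0.1076]
orientation: [180.0, 0.0, 90.0]
contact_force: [-0.6, 0.4, -0.9]
grip_width: 0.0519
grasp_force: 62.7
```

Call:
play_rows(rows="0 0 0.01 0 0 0 0;0 0 0.01 0 0 0 0;0 0 0.005 0 0 0 0;0 0 0 0 0 0 0;0 0 0 0 0 0 0")

```text
time_s: 35.92
eef_pos: [0.5386, -0.1702, 0.0822]
orientation: [-180.0, -0.0, 90.0]
contact_force: [-0.2, 0.8, -1.6]
grip_width: 0.0518
grasp_force: 62.7
```

Call:
play_rows(rows="0 0 0.003 0 0 0 0;0 0 0 0 0 0 1;0 0 0 0 0 0 1;0 0 0 0 0 0 1;0 0 0 0 0 0 1")

```text
time_s: 36.55
eef_pos: [0.5388, -0.1703, 0.0794]
orientation: [180.0, 0.0, 90.0]
contact_force: [0.4, -0.2, -0.0]
grip_width: 0.0851
grasp_force: 0.0
```

Call:
play_rows(rows="0 0 -0.04 0 0 0 1;0 0 -0.06 0 0 0 1;0 0 -0.05 0 0 0 1;0 0 0 0 0 0 1;0 0 0 0 0 0 1")

```text
time_s: 37.17
eef_pos: [0.5383, -0.1701, 0.2289]
orientation: [-180.0, -0.0, 90.0]
contact_force: [-0.2, -0.4, -1.0]
grip_width: 0.0851
grasp_force: 0.0
```

```bash
python3 look.py M spool1,seat,spindle_tip
python3 - <<'E'
from fit import *
c,F=pickle.load(open('M.pkl','rb'));print(ctrl.get_state()['eef_pos'])
cv2.imwrite('pics/Mc.png',cv2.resize(c['pixels'][120:260,180:370,::-1],None,fx=3,fy=3,interpolation=2))
for x in spools(c,.083): print(x)
E
```

```text
cam [ 0.538 -0.095  0.372]
spool1 [([186.5, 275.7], 0.61, [0.539, -0.1857]), ([191.7, 275.2], 0.6, [0.5385, -0.1915])]
seat [([175.9, 273.5], 0.84, [0.5367, -0.1742])]
spindle_tip [([194.2, 273.0], 0.87, [0.5361, -0.1942])]
[ 0.53798559 -0.1699584   0.22782076]
```

Call:
play_rows(rows="0.055 0.016 0 0 0 0 1;0.055 0.016 0 0 0 0 1;0.055 0.016 0 0 0 0 1;0.055 0.016 0 0 0 0 1;0.055 0.016 0 0 0 0 1")

```text
time_s: 38.0
eef_pos: [0.6188, 0.1066, 0.2282]
orientation: [-179.9, 0.0, 90.0]
contact_force: [1.8, -1.1, 0.2]
grip_width: 0.0855
grasp_force: 0.0
```

Call:
play_rows(rows="0 0 0 0 0 0 1;0 0 0 0 0 0 1;0 0 0 0 0 0 1")

```text
time_s: 38.38
eef_pos: [0.6184, 0.1035, 0.2288]
orientation: [-179.9, 0.0, 89.9]
contact_force: [0.8, -0.5, 0.4]
grip_width: 0.0859
grasp_force: 0.0
```

```bash
python3 look.py N collar,spool1
python3 - <<'E'
from fit import *
c,F=pickle.load(open('N.pkl','rb'));print(ctrl.get_state()['eef_pos'])
print(blue(c,.008));d=F['collar'][0][0];print(onz(c,*d,0))
E
```

```text
cam [0.618 0.178 0.372]
collar [([91.6, 273.0], 0.58, [0.6164, 0.1848])]
spool1 []
[0.61874773 0.1035944  0.22933968]
[([270, 0, 40, 20, 606], array([0.6326, 0.2591, 0.008 ])), ([249, 62, 52, 54, 1913], array([0.6184, 0.1873, 0.008 ]))]
[0.61633961 0.18496105 0.        ]
```

View pics/Mc.png

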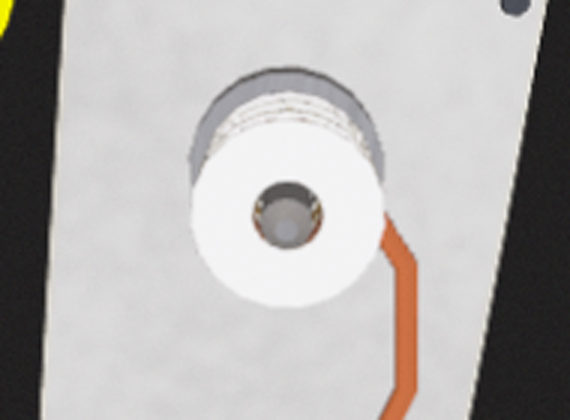

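The stack is three spools lying flat with the spindle through them. The collar is at (0.618, 0.187), and I'll grasp its hub.

Call:
play_rows(rows="0.0415 0 0.03 0 0 0 1;0.042 0 0.03 0 0 0 1;0 0 0.05 0 0 0 1;0 0 0.05 0 0 0 1;0 0 0.03 0 0 0 1")

```text
time_s: 39.15
eef_pos: [0.6177, 0.1873, 0.0369]
orientation: [-179.9, 0.0, 89.9]
contact_force: [-0.7, 0.2, 0.6]
grip_width: 0.0854
grasp_force: 0.0
```

Call:
play_rows(rows="0 0 0.02 0 0 0 1;0 0 0.007 0 0 0 1;0 0 0 0 0 0 1;0 0 0 0 0 0 0;0 0 0 0 0 0 0")

```text
time_s: 39.78
eef_pos: [0.6196, 0.1885, 0.0134]
orientation: [179.9, -0.0, 90.0]
contact_force: [-0.3, -0.9, -0.9]
grip_width: 0.0516
grasp_force: 0.0
```

Call:
play_rows(rows="0 0 0 0 0 0 0;0 0 0 0 0 0 0;0 0 0 0 0 0 0;0 0 -0.03 0 0 0 0;0 0 -0.04 0 0 0 0")

```text
time_s: 40.4
eef_pos: [0.6179, 0.188, 0.0821]
orientation: [-179.9, 0.0, 90.0]
contact_force: [0.2, -1.2, -2.0]
grip_width: 0.0336
grasp_force: 60.2
```

Call:
play_rows(rows="0 0 -0.045 0 0 0 0;0 0 -0.045 0 0 0 0;-0.051 -0.01 0 0 0 0 0;-0.051 -0.01 0 0 0 0 0;-0.051 -0.01 0 0 0 0 0")

```text
time_s: 41.02
eef_pos: [0.5883, 0.034, 0.1726]
orientation: [180.0, 0.0, 90.0]
contact_force: [1.4, -1.0, -1.7]
grip_width: 0.0331
grasp_force: 60.3
```

Call:
play_rows(rows="-0.051 -0.01 0 0 0 0 0;-0.051 -0.01 0 0 0 0 0;-0.051 -0.01 0 0 0 0 0;-0.051 -0.01 0 0 0 0 0;-0.051 -0.01 0 0 0 0 0")

```text
time_s: 41.65
eef_pos: [0.5381, -0.2213, 0.1725]
orientation: [180.0, 0.0, 90.0]
contact_force: [0.2, 0.8, -1.4]
grip_width: 0.0332
grasp_force: 60.3
```

Call:
play_rows(rows="0 0 0 0 0 0 0;0 0 0 0 0 0 0;0 0 0 0 0 0 0")

```text
time_s: 42.02
eef_pos: [0.5388, -0.2185, 0.1722]
orientation: [-180.0, -0.0, 90.0]
contact_force: [0.4, 0.2, -0.9]
grip_width: 0.0332
grasp_force: 60.2
```

```bash
python3 look.py O collar,seat,spindle_tip,lever_hinge; python3 held.py O .0; python3 -c "
from fit import *
c,F=pickle.load(open('O.pkl','rb')); print(blue(c,.165))"
```

```text
cam [ 0.539 -0.144  0.315]
collar [([259.5, 273.5], 0.97, [0.5374, -0.2924])]
seat [([131.3, 274.0], 0.91, [0.5379, -0.1709]), ([138.5, 273.5], 0.59, [0.5375, -0.1771])]
spindle_tip [([144.8, 273.7], 0.73, [0.5376, -0.1826]), ([139.5, 274.3], 0.57, [0.5382, -0.178])]
lever_hinge [([331.9, 306.5], 0.93, [0.5717, -0.3756])]
[ 0.53892618 -0.21899488  0.1723087 ] 0.032956062443822876 60.22721357352566
tip [ 0.5379 -0.1698  0.109 ] 0.73
tip [ 0.5383 -0.1667  0.109 ] 0.57
seat [ 0.5379 -0.1686  0.035 ] 0.91
seat [ 0.5376 -0.1742  0.035 ] 0.59
held 269.0 279.0 65.00436 [ 0.5359 -0.2227  0.1723]
[([222, 212, 106, 121, 9135], array([ 0.5387, -0.2232,  0.165 ]))]
```

View pics/O.png

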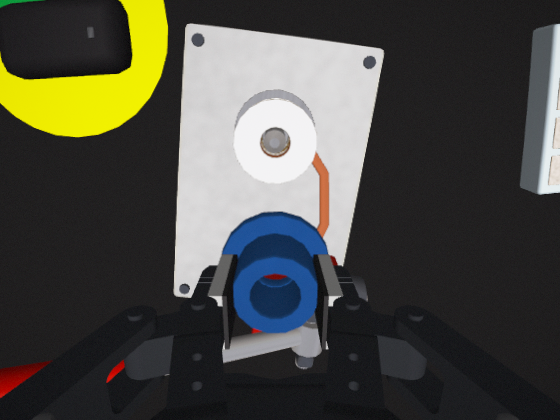

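O shows the collar held upright with its flange down, the hub top at (275,295) and the flange near (275,262). The stack tip is at (275,141).

Run:
```python
from fit import *
c,F=pickle.load(open('O.pkl','rb'))
print('hubtop',onz(c,294,275,.194).round(4),'flange',onz(c,*F['collar'][0][0],.160).round(4),'tip',onz(c,141,275,.109).round(4), 'spooltop',onz(c,140,275,.083).round(4))
```

```text
hubtop [ 0.5387 -0.2173  0.194 ] flange [ 0.538  -0.2188  0.16  ] tip [ 0.5387 -0.1676  0.109 ] spooltop [ 0.5387 -0.1699  0.083 ]
```

Call:
play_rows(rows="0.025 0 0 0 0 0 0;0.0255 0 0 0 0 0 0;0 0 0 0 0 0 0;0 0 0.03 0 0 0 0;0 0 0.015 0 0 0 0")

```text
time_s: 42.9
eef_pos: [0.5382, -0.1694, 0.1262]
orientation: [-179.9, -0.0, 90.0]
contact_force: [0.2, -0.1, -1.2]
grip_width: 0.0332
grasp_force: 60.2
```

Call:
play_rows(rows="0 0 0.008 0 0 0 0;0 0 0.007 0 0 0 0;0 0 0 0 0 0 0;0 0 0 0 0 0 0")

```text
time_s: 43.4
eef_pos: [0.5391, -0.1694, 0.1128]
orientation: [180.0, 0.0, 90.0]
contact_force: [-0.3, 0.3, -0.4]
grip_width: 0.0332
grasp_force: 60.2
```

Call:
play_rows(rows="0 0 0.007 0 0 0 0;0 0 0.006 0 0 0 0;0 0 0 0 0 0 0;0 0 0 0 0 0 0")

```text
time_s: 43.9
eef_pos: [0.5387, -0.1692, 0.0992]
orientation: [-180.0, -0.0, 90.0]
contact_force: [0.5, 0.0, -1.3]
grip_width: 0.0334
grasp_force: 60.2
```

Call:
play_rows(rows="0 0 0 0 0 0 1;0 0 0 0 0 0 1;0 0 0 0 0 0 1;0 0 0 0 0 0 1;0 0 -0.03 0 0 0 1")

```text
time_s: 44.52
eef_pos: [0.5371, -0.1687, 0.1278]
orientation: [-179.8, -0.1, 90.0]
contact_force: [0.7, -0.0, -0.1]
grip_width: 0.0853
grasp_force: 0.0
```

Call:
play_rows(rows="0 0 -0.05 0 0 0 1;0 0 -0.05 0 0 0 1;0.05 0 -0.02 0 0 0 1;0 0 0 0 0 0 1;0 0 0 0 0 0 1")

```text
time_s: 45.15
eef_pos: [0.5386, -0.1192, 0.2491]
orientation: [-180.0, 0.0, 90.0]
contact_force: [-0.8, 0.0, 1.0]
grip_width: 0.0854
grasp_force: 0.0
```

```bash
python3 look.py P collar,lever_grip,lever_hinge,seat,spindle_tip
python3 - <<'E'
from fit import *
c,F=pickle.load(open('P.pkl','rb'));print(ctrl.get_state()['eef_pos'])
t=cam('top');r={}
for n in ['lever_grip','lever_hinge','collar']: r[n]=[d['point'] for d in ctrl.place_of('top',n)]; print(n,r[n])
s=cam('scene')
for n in r:
    for y in ctrl.place_of('scene',n):
        for x in r[n]:
            X,e=tri([ray(t,*x),ray(s,*y['point'])]); 
            if max(e)<.012: print(n,X.round(4),np.round(e,4))
for d in F['collar']: print(onz(c,*d[0],.083).round(4),d[1])
if F['lever_hinge']: print('hinge@.105',onz(c,*F['lever_hinge'][0][0],.105))
I=np.zeros((600,800,3),np.uint8); I[:300,:400]=cv2.resize(s['pixels'][120:270,90:290],(400,300)); I[:300,400:]=cv2.resize(t['pixels'][180:330,310:510],(400,300)); I[300:,:400]=cv2.resize(c['pixels'],(400,300))
save({'pixels':I},'Q.png')
E
```

```text
cam [ 0.538 -0.044  0.392]
collar [([240.6, 273.1], 0.76, [0.5364, -0.2058])]
lever_grip []
lever_hinge [([366.4, 299.5], 0.84, [0.5719, -0.3907])]
seat [([246.7, 275.0], 0.49, [0.5386, -0.2137]), ([207.7, 274.3], 0.4, [0.5378, -0.165])]
spindle_tip [([246.1, 273.4], 0.77, [0.5367, -0.2129])]
[ 0.53849167 -0.11970122  0.24865007]
lever_grip [[273.2, 423.9]]
lever_hinge [[217.4, 419.9]]
collar [[216.1, 167.1], [200.9, 198.7]]
lever_grip [ 0.4215 -0.2818  0.1663] [0.0049 0.0049]
lever_hinge [ 0.5637 -0.3038  0.1028] [0.0031 0.0031]
collar [0.5857 0.3573 0.003 ] [0.0067 0.0067]
collar [ 0.6297  0.2732 -0.0069] [0.0064 0.0064]
[ 0.5367 -0.1743  0.083 ] 0.76
hinge@.105 [ 0.56341748 -0.30314164  0.105     ]
```

View pics/Q.png

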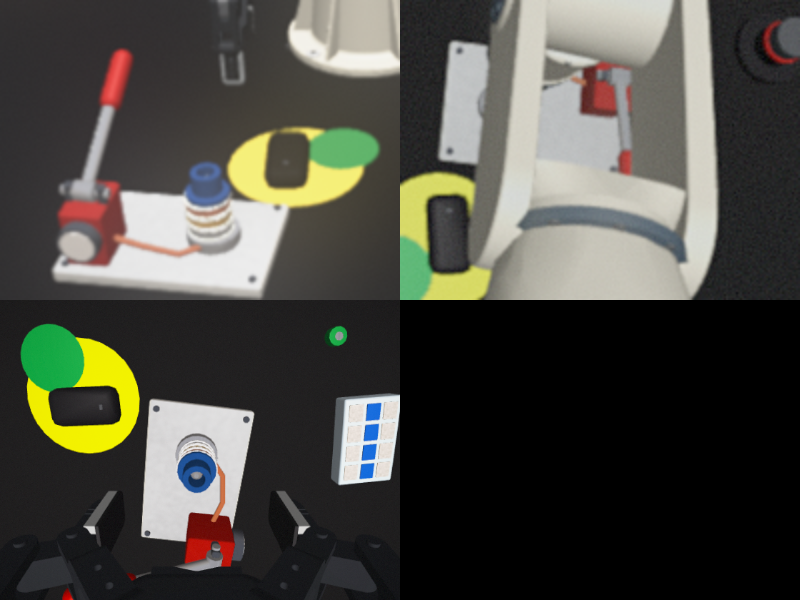

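The collar sits on the stack with its flange down. The hinge is at (0.563,-0.303) and the grip at about (0.423,-0.285,0.17). I'll close the gripper and go above the grip.

Call:
play_rows(rows="-0.0415 -0.0305 0 0 0 0 0;-0.0415 -0.0305 0 0 0 0 0;-0.0415 -0.0305 0 0 0 0 0;-0.041 -0.03 0 0 0 0 0;0 0 0 0 0 0 0")

```text
time_s: 46.48
eef_pos: [0.4154, -0.2868, 0.2494]
orientation: [-180.0, 0.0, 89.8]
contact_force: [-0.2, 0.9, -0.4]
grip_width: -0.0003
grasp_force: 0.0
```

Call:
play_rows(rows="0 0 0.03 0 0 0 0;0 0 0.025 0 0 0 0;0 0 0.01 0 0 0 0;0 0 0 0 0 0 0;0 0 0 0 0 0 0")

```text
time_s: 47.1
eef_pos: [0.4182, -0.2846, 0.1853]
orientation: [179.9, 0.0, 90.0]
contact_force: [2.8, 2.8, 3.4]
grip_width: -0.0003
grasp_force: 1.6
```

Call:
play_rows(rows="0 0 0.015 0 0 0 0;0 0 0.015 0 0 0 0;0 0 0.015 0 0 0 0;0 0 0 0 0 0 0;0 0 0 0 0 0 0")

```text
time_s: 47.72
eef_pos: [0.4176, -0.2852, 0.1404]
orientation: [180.0, 0.1, 90.0]
contact_force: [-1.6, -0.6, 6.8]
grip_width: -0.0001
grasp_force: 3.1
```

Contact is as expected and the force is growing like the spring. On down.

Call:
play_rows(rows="0 0 0.015 0 0 0 0;0 0 0.015 0 0 0 0;0 0 0.008 0 0 0 0;0 0 0 0 0 0 0;0 0 0 0 0 0 0")

```text
time_s: 48.35
eef_pos: [0.4171, -0.2853, 0.1025]
orientation: [-180.0, 0.1, 90.0]
contact_force: [-4.6, -1.2, 9.9]
grip_width: 0.0002
grasp_force: 4.8
```

Run:
```python
from h import *
s=cam('scene'); st=ctrl.get_state(); print(st['eef_pos'],st['contact_force'])
for n in('lever_grip','collar','lever_hinge'): print(n,[(np.round(d['point']),d['confidence']) for d in ctrl.place_of('scene',n)][:3])
```

```text
[ 0.41710704 -0.28530194  0.10258922] [-5.50702596 -1.04165344  9.48383158]
lever_grip [(array([185., 157.]), 0.7)]
collar [(array([214., 193.]), 0.69), (array([261., 421.]), 0.69), (array([272., 389.]), 0.53)]
lever_hinge [(array([219., 131.]), 0.9), (array([208., 191.]), 0.75), (array([202., 238.]), 0.52)]
```

Call:
play_rows(rows="0 0 0.003 0 0 0 0;0 0 0.003 0 0 0 0;0 0 0 0 0 0 0;0 0 0 0 0 0 0")

```text
time_s: 49.05
eef_pos: [0.4173, -0.2853, 0.0967]
orientation: [180.0, 0.1, 90.0]
contact_force: [-4.7, -0.3, 9.6]
grip_width: 0.0002
grasp_force: 5.1
```

Call:
play_rows(rows="0 0 0.002 0 0 0 0;0 0 0.002 0 0 0 0;0 0 0 0 0 0 0;0 0 0 0 0 0 0")

```text
time_s: 49.55
eef_pos: [0.4176, -0.2855, 0.0942]
orientation: [179.9, 0.1, 90.0]
contact_force: [-8.9, 2.5, 29.4]
grip_width: -0.0003
grasp_force: 15.1
```

The lever is on its stop at z 0.0945. That's the first stroke down; now up, and two more.

Call:
play_rows(rows="0 0 -0.02 0 0 0 0;0 0 -0.03 0 0 0 0;0 0 -0.03 0 0 0 0;0 0 -0.023 0 0 0 0;0 0 0 0 0 0 0")

```text
time_s: 50.18
eef_pos: [0.4183, -0.2855, 0.1967]
orientation: [179.8, 0.1, 90.0]
contact_force: [-0.2, 0.8, -1.1]
grip_width: 0.0003
grasp_force: 0.0
```

Call:
play_rows(rows="0 0 0 0 0 0 0;0 0 0 0 0 0 0;0 0 0 0 0 0 0;0 0 0 0 0 0 0;0 0 0 0 0 0 0")

```text
time_s: 50.8
eef_pos: [0.4171, -0.2846, 0.1941]
orientation: [-180.0, -0.0, 90.0]
contact_force: [0.5, 0.2, 0.2]
grip_width: 0.0
grasp_force: 0.0
```

Run:
```python
from h import *
s=cam('scene'); st=ctrl.get_state(); print(st['eef_pos'],st['contact_force'])
for n in('lever_grip','collar'): print(n,[(np.round(d['point']),d['confidence']) for d in ctrl.place_of('scene',n)][:3])
```

```text
[ 0.41715278 -0.28462591  0.19416502] [-0.71761525  0.65254978  0.60256443]
lever_grip [(array([160., 150.]), 0.68)]
collar [(array([274., 388.]), 0.77), (array([215., 196.]), 0.6), (array([260., 422.]), 0.56)]
```

Call:
play_rows(rows="0 0 0.02 0 0 0 0;0 0 0.025 0 0 0 0;0 0 0.025 0 0 0 0;0 0 0.02 0 0 0 0;0 0 0.008 0 0 0 0")

```text
time_s: 51.58
eef_pos: [0.4169, -0.2849, 0.096]
orientation: [-180.0, 0.0, 90.0]
contact_force: [-3.9, -1.0, 10.3]
grip_width: -0.0
grasp_force: 5.4
```

Call:
play_rows(rows="0 0 0.003 0 0 0 0;0 0 0.001 0 0 0 0;0 0 0 0 0 0 0;0 0 0 0 0 0 0;0 0 0 0 0 0 0")

```text
time_s: 52.2
eef_pos: [0.4172, -0.2851, 0.0942]
orientation: [180.0, 0.0, 90.0]
contact_force: [-8.9, 2.4, 26.1]
grip_width: 0.0001
grasp_force: 13.9
```

Second stroke down. Now up, a third stroke, and up again; I'll do a fourth as well for margin.

Call:
play_rows(rows="0 0 -0.02 0 0 0 0;0 0 -0.03 0 0 0 0;0 0 -0.03 0 0 0 0;0 0 -0.022 0 0 0 0;0 0 0 0 0 0 0")

```text
time_s: 52.82
eef_pos: [0.4182, -0.2853, 0.1959]
orientation: [179.8, 0.1, 90.0]
contact_force: [1.2, -0.9, 0.1]
grip_width: -0.0002
grasp_force: 0.0
```

Call:
play_rows(rows="0 0 0 0 0 0 0;0 0 0 0 0 0 0;0 0 0 0 0 0 0;0 0 0 0 0 0 0;0 0 0 0 0 0 0")

```text
time_s: 53.45
eef_pos: [0.4171, -0.2846, 0.1941]
orientation: [-180.0, -0.0, 90.0]
contact_force: [-0.3, -0.5, 0.2]
grip_width: 0.0001
grasp_force: 0.0
```

Call:
play_rows(rows="0 0 0.02 0 0 0 0;0 0 0.025 0 0 0 0;0 0 0.025 0 0 0 0;0 0 0.02 0 0 0 0;0 0 0.008 0 0 0 0")

```text
time_s: 54.08
eef_pos: [0.4169, -0.2849, 0.096]
orientation: [-180.0, 0.0, 90.0]
contact_force: [-4.2, 0.5, 9.6]
grip_width: -0.0004
grasp_force: 5.4
```

Call:
play_rows(rows="0 0 0.003 0 0 0 0;0 0 0.001 0 0 0 0;0 0 0 0 0 0 0;0 0 0 0 0 0 0;0 0 0 0 0 0 0")

```text
time_s: 54.7
eef_pos: [0.4172, -0.285, 0.0942]
orientation: [180.0, 0.0, 90.0]
contact_force: [-8.3, 3.3, 27.0]
grip_width: 0.0
grasp_force: 14.0
```

Call:
play_rows(rows="0 0 -0.02 0 0 0 0;0 0 -0.03 0 0 0 0;0 0 -0.03 0 0 0 0;0 0 -0.022 0 0 0 0;0 0 0 0 0 0 0")

```text
time_s: 55.32
eef_pos: [0.4182, -0.2853, 0.1959]
orientation: [179.8, 0.1, 90.0]
contact_force: [0.3, 0.1, -0.3]
grip_width: 0.0001
grasp_force: 0.0
```

Call:
play_rows(rows="0 0 0 0 0 0 0;0 0 0 0 0 0 0;0 0 0 0 0 0 0;0 0 0 0 0 0 0;0 0 0 0 0 0 0")

```text
time_s: 55.95
eef_pos: [0.4171, -0.2846, 0.1941]
orientation: [-180.0, -0.0, 90.0]
contact_force: [-0.8, -0.2, -0.1]
grip_width: -0.0003
grasp_force: 0.0
```

Call:
play_rows(rows="0 0 0.02 0 0 0 0;0 0 0.025 0 0 0 0;0 0 0.025 0 0 0 0;0 0 0.02 0 0 0 0;0 0 0.008 0 0 0 0")

```text
time_s: 56.58
eef_pos: [0.4169, -0.2849, 0.096]
orientation: [-180.0, 0.0, 90.0]
contact_force: [-3.1, 0.8, 11.6]
grip_width: -0.0002
grasp_force: 5.4
```

Call:
play_rows(rows="0 0 0.003 0 0 0 0;0 0 0.001 0 0 0 0;0 0 0 0 0 0 0;0 0 0 0 0 0 0;0 0 0 0 0 0 0")

```text
time_s: 57.2
eef_pos: [0.4172, -0.285, 0.0942]
orientation: [180.0, 0.0, 90.0]
contact_force: [-7.7, 2.7, 27.3]
grip_width: -0.0001
grasp_force: 14.0
```

Call:
play_rows(rows="0 0 -0.02 0 0 0 0;0 0 -0.03 0 0 0 0;0 0 -0.03 0 0 0 0;0 0 -0.025 0 0 0 0;0 0 -0.04 0 0 0 0")

```text
time_s: 57.82
eef_pos: [0.4166, -0.2842, 0.2376]
orientation: [-179.9, -0.1, 90.0]
contact_force: [-0.2, -0.3, -0.2]
grip_width: -0.0002
grasp_force: 0.0
```

Call:
play_rows(rows="0.05 0 -0.02 0 0 0 0;0.05 0 0 0 0 0 0;0.05 0 0 0 0 0 0;0.05 0 0 0 0 0 0;0.05 0 0 0 0 0 0")

```text
time_s: 58.45
eef_pos: [0.4172, -0.0331, 0.2575]
orientation: [180.0, -0.0, 90.0]
contact_force: [0.3, 0.6, 0.2]
grip_width: -0.0001
grasp_force: 0.0
```

Call:
play_rows(rows="0.05 0 0 0 0 0 0;0 0 0 0 0 0 0;0 0 0 0 0 0 0;0 0 0 0 0 0 0;0 0 0 0 0 0 0")

```text
time_s: 59.08
eef_pos: [0.4174, 0.0144, 0.2572]
orientation: [-180.0, 0.0, 89.9]
contact_force: [0.1, -0.4, 0.3]
grip_width: -0.0001
grasp_force: 0.0
```

Run:
```python
from h import *
s=cam('scene')
for n in('lever_grip','collar','core'): print(n,[(np.round(d['point']),d['confidence']) for d in ctrl.place_of('scene',n)][:3])
t=cam('top')
print(onz(t,*ctrl.place_of('top','core')[0]['point'],.02) if ctrl.place_of('top','core') else None)
save({'pixels':np.hstack([cv2.resize(s['pixels'][120:360,90:530],(800,436))])},'R.png')
```

```text
lever_grip [(array([158., 149.]), 0.74), (array([224., 195.]), 0.36)]
collar [(array([257., 420.]), 0.89), (array([212., 196.]), 0.84), (array([275., 386.]), 0.48)]
core [(array([220., 411.]), 0.63)]
[0.43013564 0.34555297 0.02      ]
```

View pics/R.png

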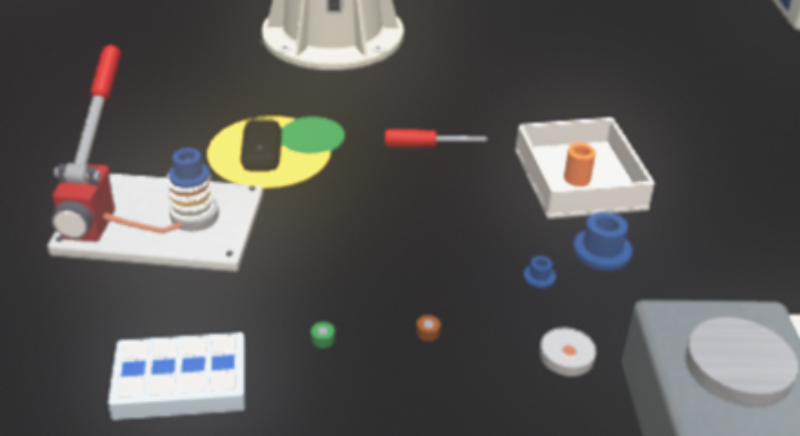

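R shows the lever up, the three spools and the collar stacked on the spindle at (187,185), and the core in the tray at (580,165). Nothing else has moved, so I'm handing in.

```bash
python3 -c "
from plant import ctrl
print(ctrl.sign_off())"
```

```text
the job is handed in; nothing more can be done
None
```

The job is handed in; the sign-off returned no verdict. The last picture shows the core in the tray, the three spools found flat on the spindle with the collar on top flange down, and the lever up after four full strokes, with nothing else seen to have moved.

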